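# Return loose pipe fittings to their stock trays

### The arm

A 6-joint arm with a two-finger parallel gripper is mounted at the origin on the work surface. World frame = base frame: x ahead of the robot, y to its left, z up, the work surface at z = 0. Lengths are in m, angles in degrees, forces in N, time in s.
With the tool pointing down it reaches from about 0.35 to 0.975 m from the base axis. Payload 17.4 kg.
Tool frame: the origin (TCP) lies midway between the tips of the shut fingers; the grasp point (between the pads) lies 19 mm behind it; z points along the fingers, y is the line along which they close (so a half turn about z gives the same grasp; the last joint's range is limited). The gripper opens to 85 mm and grips with 20 to 120 N. Pads are 22 mm wide; open, the fingers measure 114 mm over their backs; the gripper's body (76 mm by 85 mm) begins 54 mm behind the grasp point. The pads swing forward as they close: fully open they stand 13 mm farther back than shut.
Start: joints at [-2.166, 6.646, 82.598, -0, 90.757, -2.166], TCP at [0.675, -0, 0.231] pointing down, gripper open.
Joint ranges: [-162.19, 162.19], [-47.58, 125.68], [4.15, 143.07], [-65.23, 245.23], [0.69, 171.88], [-170.13, 170.13]. Speed limits (degrees/s): [108.29, 108.29, 127.2, 180, 180, 180].

### API

Orientations are given as a 3x3 rotation matrix whose columns are the frame's x, y, z axes.
In Python, from station import bot gives the robot as it stands.
- The arm moves only by the shell command python3 -m pendant 'ROWS' [FORCE]. ROWS is JSON, a list of rows, each an object of numbers: "wx", "wy", "wz": the turn, a rotation vector about the tool's x, y, z scaled (see below); "x", "y", "z": the shift along the tool's x, y, z scaled (see below); "hand": the closure, from -1 (fully open) to 1 (shut). In form: [{"wx": .., "wy": .., "wz": .., "x": .., "y": .., "z": .., "hand": ..}, ...]. A call has 1 to 8 rows; each row shifts and turns the commanded pose from where the row before left it, along the tool's axes as they then stand; what a row does not reach is not made up. The controller multiplies each number of a shift by 0.06 m and each number of a turn by 0.15 rad. A row lasts 1/8 s, in which the tool goes at most 62.5 mm and 10.7 degrees, less where a joint would pass 70% of its speed; a pose out of reach is approached as far as the arm can. A call with a number of a shift or a turn outside -1 to 1 is refused whole. A call with a gripper value outside its range is refused whole. The fingers move at their own pace and stop on an object; FORCE is the grip in N (left out, the last holds). Time passes only in rows, so rows that do not move let the fingers close. It gives the time, the measured TCP pose, the force, the opening and the grip force at its end, in the units of the state.
- bot.observe(): the state, without advancing time (a new reading comes with each control period).
- bot.camera(name): name is "scene" or "side" or "wrist"; returns (picture, depth): 400x640x3 uint8, blue, green, red; 400x640 float32, m along the optical axis (not along the pixel's ray), 0 where there is no reading.
- bot.camera_info(name): a dict with "fx", "fy", "cx", "cy" (pixels), "view" (4x4, takes a point from world to camera coordinates); the wrist camera has in their place "tool_from_camera" (4x4, takes a point from camera to tool coordinates, whose origin is the TCP and whose axes are the flange's). Camera axes: x right, y up, looking along -z (the intrinsics and any distortion apply to the point x, -y, -z); pixel columns grow to the right and rows downward; lengths in m; the calibration is good to about 2 mm. A picture is of the moment at which its call begins: read the wrist's pose just before it. camera_info takes no time and is no camera call.
- bot.close_job(): hands the job in; it is judged then, once.
The state is a dict: "time": time; "joint_positions": joint angles; "qvel": joint speeds; "tau": joint torques, N m; "position": TCP position; "eef_rot": TCP orientation; "ft_force": force on the tool from outside, world axes, zero at the start; "moment": the same for the moment, N m; "finger_gap": finger opening in m; "grasp_force": force on a finger pad.
Only numpy, scipy, OpenCV 4.12 (cv2) and the standard library are available. Lean on these libraries where they do the work, as an engineer would, in place of code of your own. Each camera call takes 0.05 s, during which the arm holds its last target. There are 200 camera calls.

### The job

Put the four loose pipe fittings on the bench back into stock: each goes into the plywood tray whose ledge carries a fixed sample of the same kind. Set each one down gently, without dropping it, so that it rests flat on the floor of its tray, inside the walls and the same way up as it was on the bench. Leave the mug and the tape roll where they are.

Things in the scene. Friction and masses are not known exactly. Their poses are not given: they have to be found in the camera images.
- elbow: Loose 90-degree steel pipe elbow lying flat, 0.25 kg: two round legs, 36 mm in diameter, black bores at the ends. One leg points along its own +x, the other along +y; their centre lines meet at (-17, -17) mm, 18 mm above the underside, and each leg ends 52 mm from that corner (grip across a leg about 36 mm out). Origin: on the underside, middle of the 70 x 70 mm outline; z up.
- tee: Loose steel pipe tee lying flat, 0.32 kg: round pipe 36 mm in diameter, black bores at its three ends. The run lies along its own x at y = -16 mm, from x = -46 to +46 mm; the branch leaves its middle towards +y and ends at y = +34 mm (free stub y = 2 to 34 mm). Centre lines 18 mm above the underside. Origin: on the underside, middle of the 92 x 68 mm outline; z up.
- coupling: Loose straight pipe coupling standing on end: a plain steel cylinder, 44 mm in diameter (a 45 mm bead at mid-height) and 55 mm tall, with a black bore in the top, about 0.22 kg. Origin: centre of its underside; z up.
- flange: Loose weld-neck pipe flange lying disc down: a steel disc 90 mm in diameter and 12 mm thick with four dark bolt holes, and on it a round neck 36 mm in diameter reaching up to 54 mm above the underside; black bore in the top. About 0.45 kg; grip it by the neck. Origin: centre of the underside of the disc; z up.
- tray_elbow: Fixed plywood tray, 140 x 140 mm outside, 130 x 130 inside, floor 4 mm thick, rim 16 mm above the bench. Origin: centre of its underside; z up. Beyond its far (+x) side a green ledge, 16 mm high, from 70 to 170 mm from the origin; on it, 120 mm along +x, a fixed sample elbow, full size, its axes along the tray's, top 52 mm above the bench.
- tray_tee: Fixed plywood tray, 140 x 140 mm outside, 130 x 130 inside, floor 4 mm thick, rim 16 mm above the bench. Origin: centre of its underside; z up. Beyond its far (+x) side a green ledge, 16 mm high, from 70 to 170 mm from the origin; on it, 120 mm along +x, a fixed sample tee, full size, its axes along the tray's, top 52 mm above the bench.
- tray_coupling: Fixed plywood tray, 140 x 140 mm outside, 130 x 130 inside, floor 4 mm thick, rim 16 mm above the bench. Origin: centre of its underside; z up. Beyond its far (+x) side a green ledge, 16 mm high, from 70 to 170 mm from the origin; on it, 120 mm along +x, a fixed sample coupling, full size, its axes along the tray's, top 71 mm above the bench.
- tray_flange: Fixed plywood tray, 140 x 140 mm outside, 130 x 130 inside, floor 4 mm thick, rim 16 mm above the bench. Origin: centre of its underside; z up. Beyond its far (+x) side a green ledge, 16 mm high, from 70 to 170 mm from the origin; on it, 120 mm along +x, a fixed sample flange, full size, its axes along the tray's, top 70 mm above the bench.
- mug: Bystander: a grey mug, 80 mm across and 90 mm tall, at the left of the work. Origin: centre of its underside. Leave it alone.
- tape: Bystander: a yellow roll of tape lying flat, 100 mm across and 25 mm tall, at the right of the work. Origin: centre of its underside. Leave it alone.
There are look-alikes about, which are no part of the job. What is shaped like the flange but orange or red is not meant.

How it is judged (in metres and radians):
At the end, for the whole second after the job is handed in: Each fitting is released and at rest in the tray of its kind, the same way up as at the start (within 0.12 rad), its underside origin 1 to 8 mm above the tray's origin (floor at 4 mm) and within 46 mm of it along each of the tray's x and y axes: so all that lie flat inside the walls pass (x of elbow in the frame of tray_elbow between -0.046 and 0.046 m and y of elbow in the frame of tray_elbow between -0.046 and 0.046 m and z of elbow in the frame of tray_elbow between 0.001 and 0.008 m and angle between each of elbow, tee, coupling, flange's own z axis and vertical below 0.12 rad and linear speed of each of elbow, tee, coupling, flange below 0.02 m/s and x of tee in the frame of tray_tee between -0.046 and 0.046 m and y of tee in the frame of tray_tee between -0.046 and 0.046 m and z of tee in the frame of tray_tee between 0.001 and 0.008 m and x of coupling in the frame of tray_coupling between -0.046 and 0.046 m and y of coupling in the frame of tray_coupling between -0.046 and 0.046 m and z of coupling in the frame of tray_coupling between 0.001 and 0.008 m and x of flange in the frame of tray_flange between -0.046 and 0.046 m and y of flange in the frame of tray_flange between -0.046 and 0.046 m and z of flange in the frame of tray_flange between 0.001 and 0.008 m); the robot touches nothing.
It fails at once if a fitting is dropped (it falls freely by about 3 cm or more) ((linear speed of elbow above 0.8 m/s and contact force between elbow and anything else below 0.02 N) or (linear speed of tee above 0.8 m/s and contact force between tee and anything else below 0.02 N) or (linear speed of coupling above 0.8 m/s and contact force between coupling and anything else below 0.02 N) or (linear speed of flange above 0.8 m/s and contact force between flange and anything else below 0.02 N)).
It fails at once if the mug is shifted by more than 20 mm or tipped (distance of mug from where it was at the start of the episode above 0.02 m or angle between mug's own z axis and vertical above 0.3 rad).
It fails at once if the tape roll is shifted by more than 20 mm or tipped (distance of tape from where it was at the start of the episode above 0.02 m or angle between tape's own z axis and vertical above 0.3 rad).
It also fails if it takes over 99 s, if anything falls off the work surface, if the arm or the gripper's body presses on something with over 40 N, if the wrist force passes 120 N, or if a joint passes its speed limit or range.

## Working session

There is one attempt and no reset: what is moved stays moved. The work goes in short steps, Python scripts to look and compute and a shell command to move; the robot and the scene stay as the last step left them, time stands still between calls to the robot, and variables do not carry over. Pictures are saved under pics/ and viewed, at most 14 in all, crops included, and the job is handed in when it is done.

```bash
mkdir -p pics; ls; python3 - <<'E'
from station import bot
import cv2,numpy as np
s=bot.observe(); print(s)
for n in("scene","side"):
    p,d=bot.camera(n); cv2.imwrite(f"pics/{n}0.png",p); np.savez(f"pics/{n}0.npz",p=p,d=d)
    print(n,bot.camera_info(n),(d>0).mean())
print(bot.camera_info("wrist"))
E
```

```text
pics
{'time': 0.0, 'joint_positions': array([-2.16521408e+00,  6.67486754e+00,  8.26358780e+01, -6.85603413e-05,
        9.07573918e+01, -2.16566272e+00]), 'qvel': array([ 0.0496279 , -0.06871852, -0.0814227 ,  0.02043463,  0.01577146,
        0.00108837]), 'tau': array([-3.01628024e-03, -7.32023120e+01, -6.32483125e+01, -3.67824050e-04,
        6.55109907e-03, -4.52531231e-05]), 'position': array([6.74805029e-01, 4.76656046e-06, 2.30552005e-01]), 'eef_rot': array([[-7.78923417e-06,  9.99999294e-01, -1.18841515e-03],
       [ 9.99999999e-01,  7.84121430e-06,  4.37343818e-05],
       [ 4.37436696e-05, -1.18841481e-03, -9.99999293e-01]]), 'ft_force': array([-0.47677941,  1.2967007 , -0.05315486]), 'moment': array([0.00746864, 0.00393384, 0.00435316]), 'grasp_force': 0.0, 'finger_gap': 0.08577273523878881}
scene {'fx': 379.2301025815065, 'fy': 379.2301025815065, 'cx': 316.4822845248115, 'cy': 189.2686518189024, 'view': array([[ 5.93652889e-01,  8.04721007e-01,  5.90239747e-04,
        -3.00468759e-01],
       [-4.85308863e-01,  3.57433231e-01,  7.97945357e-01,
         1.99024185e-01],

[... 325 characters left out ...]
0724475,  0.00560643,  0.4651246 ],
       [ 0.08509427, -0.75487278,  0.65032765, -0.04589874],
       [-0.06551209,  0.64704378,  0.75963314, -1.26713401],
       [ 0.        ,  0.        ,  0.        ,  1.        ]])} 0.99597265625
{'fx': 341.51648845262355, 'fy': 341.51648845262355, 'cx': 312.7247317782099, 'cy': 200.93931953139386, 'tool_from_camera': array([[ 9.33055760e-04,  9.61227089e-01,  2.75756437e-01,
         7.00421280e-02],
       [ 9.99999357e-01, -7.19279161e-04, -8.76369554e-04,
        -3.61723805e-04],
       [-6.44044297e-04,  2.75757077e-01, -9.61227143e-01,
        -1.41940955e-01],
       [ 0.00000000e+00,  0.00000000e+00,  0.00000000e+00,
         1.00000000e+00]])}
```

View pics/scene0.png

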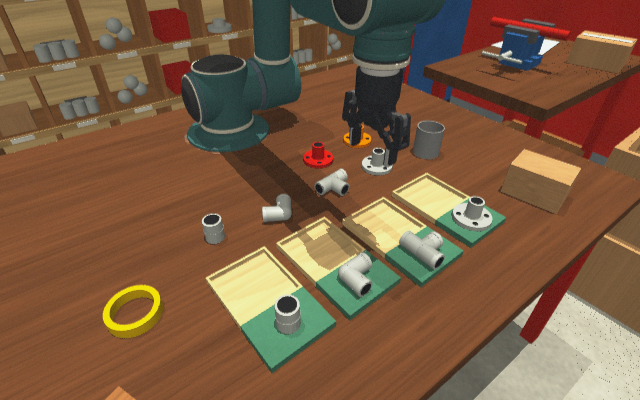

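View pics/side0.png

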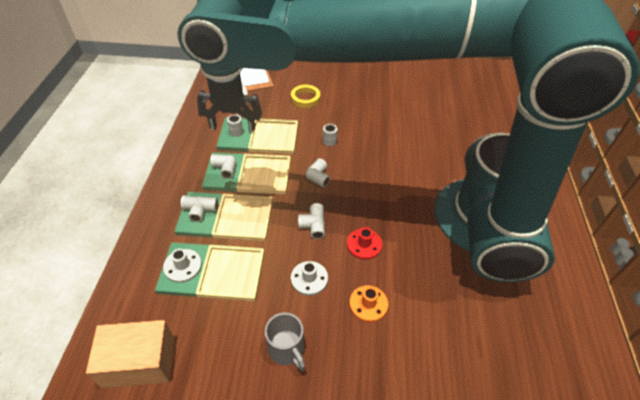

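The side view shows these positions:

| Item | Pixel in side view |
|---|---|
| Coupling | (330,134) |
| Elbow | (318,172) |
| Tee | (315,220) |
| Tray, coupling | (274,135) |
| Tray, elbow | (266,173) |
| Tray, tee | (244,215) |
| Tray, flange | (232,271) |

There are three flange candidates: grey (309,277), red (365,242) and orange (369,302). The grey one fits, because the task excludes red and orange. Next I'll measure from depth and make an enlarged crop.

```bash
cat > h.py <<'E'
import numpy as np,cv2
from station import bot
def cloud(info,d,T=None):
    v,u=np.mgrid[:400,:640]
    c=np.stack([(u-info['cx'])/info['fx']*d,-(v-info['cy'])/info['fy']*d,-d,np.ones_like(d)],-1)
    M=np.linalg.inv(info['view']) if T is None else T
    return (c@M.T)[...,:3]
E
python3 - <<'E'
from h import *
ims=[]
for n in("scene","side"):
    z=np.load(f"pics/{n}0.npz");p,d=z['p'],z['d']
    P=cloud(bot.camera_info(n),d)
    hsv=cv2.cvtColor(p,cv2.COLOR_BGR2HSV)
    m0=(d>0)&(P[...,0]>.3)&(P[...,0]<1)&(abs(P[...,1])<.6)
    print(n,"bench z",np.percentile(P[...,2][m0&(abs(P[...,2])<.02)],[5,50,95]).round(4))
    for nm,m in(("grey",(hsv[...,1]<70)&(P[...,2]>.006)&(P[...,2]<.1)),("ply",(hsv[...,0]>15)&(hsv[...,0]<35)&(hsv[...,1]<160)&(hsv[...,2]>110)&(P[...,2]<.025))):
        k,l,st,c=cv2.connectedComponentsWithStats((m&m0).astype(np.uint8))
        for i in range(1,k):
            if st[i,4]<100: continue
            q=P[l==i]; r=cv2.minAreaRect((q[:,:2]*1000).astype(np.float32))
            print(n,nm,c[i].round(),st[i,4],"min",np.percentile(q,2,0).round(3),"max",np.percentile(q,98,0).round(3),"rect",np.round(r[0]),np.round(r[1]),round(r[2]))
p=np.load("pics/side0.npz")['p']
cv2.imwrite("pics/crop1.png",cv2.resize(p[110:330,150:400],(800,704))[:600])
E
```

```text
scene bench z [-0.0021  0.0001  0.0156]
scene grey [428. 139.] 922 min [0.455 0.391 0.008] max [0.531 0.469 0.089] rect [492. 431.] [80. 83.] 60
scene grey [375. 162.] 468 min [0.42  0.211 0.007] max [0.501 0.269 0.054] rect [462. 241.] [90. 69.] 12
scene grey [333. 183.] 571 min [0.447 0.037 0.008] max [0.509 0.127 0.037] rect [476.  85.] [68. 96.] 5
scene grey [278. 209.] 563 min [ 0.447 -0.138  0.01 ] max [ 0.509 -0.056  0.037] rect [469. -94.] [70. 74.] 60
scene grey [472. 215.] 1008 min [0.732 0.219 0.016] max [0.815 0.302 0.071] rect [769. 271.] [ 95. 107.] 39
scene grey [213. 228.] 512 min [ 0.437 -0.274  0.007] max [ 0.475 -0.234  0.057] rect [ 455. -253.] [42. 45.] 49
scene grey [424. 247.] 1062 min [0.737 0.053 0.016] max [0.827 0.12  0.053] rect [776. 105.] [102. 106.] 2
scene grey [357. 274.] 995 min [ 0.72  -0.112  0.015] max [ 0.788 -0.043  0.053] rect [737. -73.] [ 69. 128.] 49
scene grey [287. 314.] 897 min [ 0.731 -0.266  0.016] max [ 0.774 -0.225  0.073] rect [ 734. -234.] [47. 88.] 64
scene ply [373. 167.] 127 min [0.415 0.212 0.001] max [0.503 0.264 0.018] rect [4
[... 1426 characters left out ...]
0.008] max [0.497 0.298 0.056] rect [457. 257.] [89. 88.] 5
side grey [285. 339.] 1433 min [0.445 0.398 0.007] max [0.524 0.489 0.092] rect [486. 448.] [ 78. 106.] 10
side ply [268. 157.] 3447 min [ 0.561 -0.317 -0.001] max [ 0.698 -0.01   0.018] rect [ 652. -176.] [191. 340.] 1
side ply [242. 217.] 2392 min [ 0.588  0.004 -0.001] max [0.728 0.157 0.018] rect [676.  78.] [179. 165.] 2
side ply [231. 272.] 3131 min [ 0.581  0.18  -0.001] max [0.72  0.332 0.018] rect [684. 255.] [209. 159.] 2
side ply [309. 280.] 710 min [0.415 0.215 0.   ] max [0.498 0.299 0.02 ] rect [457. 252.] [89. 97.] 8
side ply [284. 339.] 285 min [0.465 0.4   0.002] max [0.519 0.433 0.01 ] rect [492. 417.] [46. 50.] 64
```

View pics/crop1.png

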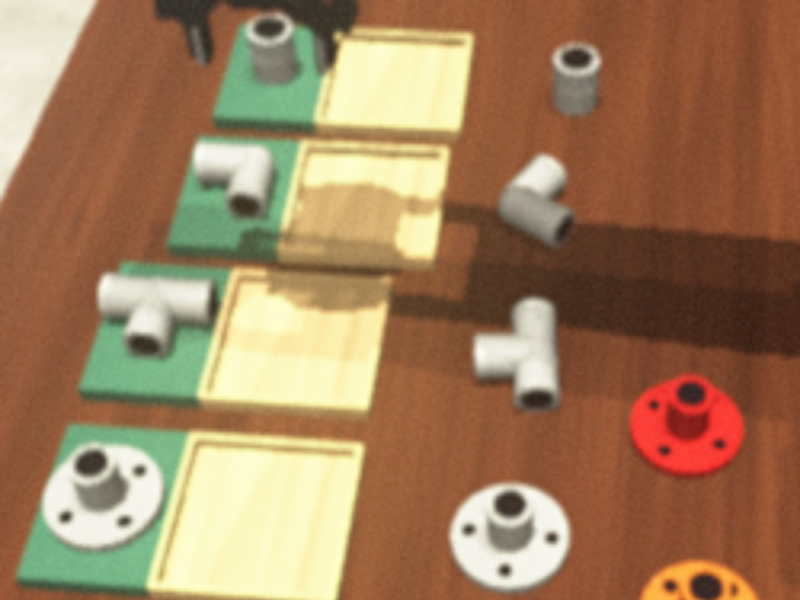

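The crop confirms the grey flange at side (309,277), the tee branch pointing at +x (image left), and the elbow legs opening towards −x. Next I'll fit the leg directions from the ridge points and locate the red flange for clearance.

```bash
python3 - <<'E'
from h import *
Q=[];C=[]
for n in("scene","side"):
    z=np.load(f"pics/{n}0.npz");p,d=z['p'],z['d']
    P=cloud(bot.camera_info(n),d); hsv=cv2.cvtColor(p,cv2.COLOR_BGR2HSV)
    m=(d>0)&(P[...,2]>.006)&(P[...,2]<.08)&(P[...,0]>.3)&(P[...,0]<.56)&(abs(P[...,1])<.36)
    Q.append(P[m]);C.append(p[m])
    r=m&(hsv[...,1]>150)&((hsv[...,0]<20)|(hsv[...,0]>170))&(P[...,2]>.05)
    for a,b in((-.1,.16),(.16,.36)):
        q=P[r&(P[...,1]>a)&(P[...,1]<b)]; print(n,"decoy top",len(q),q.mean(0).round(3) if len(q) else "")
Q=np.vstack(Q);C=np.vstack(C)
im=np.zeros((560,560,3),np.uint8)   # x .40-.54 , y -.14..0 left ; tee y .02-.16 : 4px/mm? 
im=np.zeros((280*2,300*2,3),np.uint8)
for q,c in zip(Q,C):
    # y -.15...15 ->cols 2px/mm (y to right), x .36-.55 rows upward
    u=int((q[1]+.15)*2000);v=int((.55-q[0])*2000)
    if 0<=u<600 and 0<=v<560: cv2.circle(im,(u,v),2,(0,255,255) if q[2]>.032 else (int(c[0])//2,)*3,-1)
for k in range(0,600,40):
    cv2.line(im,(k,0),(k,6),(0,255,0),1); cv2.line(im,(0,k),(6,k),(0,255,0),1)
cv2.imwrite("pics/ortho.png",im[:400])
for nm,a,b in(("elbow",-.16,-.03),("tee",.02,.15)):
    q=Q[(Q[:,2]>.03)&(Q[:,2]<.045)&(Q[:,1]>a)&(Q[:,1]<b)&(Q[:,0]>.42)]
    print(nm,len(q),q[:,2].max(),q.mean(0).round(3))
E
```

```text
scene decoy top 47 [0.332 0.133 0.053]
scene decoy top 7 [0.322 0.316 0.053]
side decoy top 96 [0.326 0.14  0.054]
side decoy top 93 [0.314 0.311 0.054]
elbow 524 0.04035039714711541 [ 0.475 -0.091  0.034]
tee 644 0.04041362826082451 [0.467 0.087 0.034]
```

View pics/ortho.png

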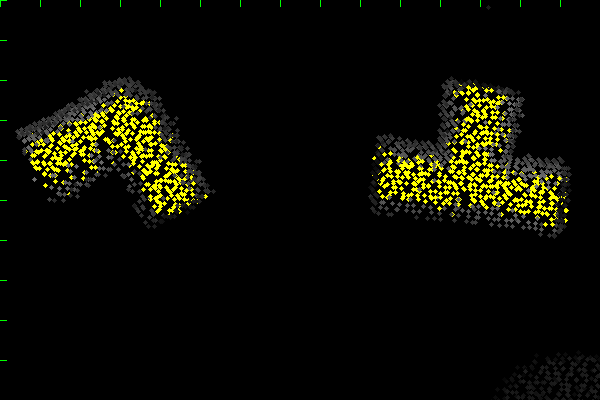

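Estimated poses (x, y in m):

| Fitting | Position | Notes |
|---|---|---|
| Tee | Run centre (.455,.0855) | Run tilted 7°; branch points to +x |
| Elbow | Corner (.491,−.090) | Legs turned about 29° |
| Flange | (.457,.257) | |
| Coupling | (.452,−.250) | |

The sizes agree with those given. I'll start with the flange.

```bash
python3 -m pendant '[{"y":-0.45,"x":0.535,"z":0.27,"hand":-1},{"y":-0.45,"x":0.535,"z":0.27,"hand":-1},{"y":-0.45,"x":0.535,"z":0.27,"hand":-1},{"y":-0.45,"x":0.535,"z":0.27,"hand":-1},{"y":-0.45,"x":0.535,"z":0.27,"hand":-1},{"y":-0.45,"x":0.535,"z":0.27,"hand":-1},{"y":-0.45,"x":0.535,"z":0.27,"hand":-1},{"y":-0.45,"x":0.535,"z":0.27,"hand":-1}]' 60
python3 - <<'E'
from h import *
s=bot.observe();p,d=bot.camera("wrist");i=bot.camera_info("wrist")
T=np.eye(4);T[:3,:3]=s['eef_rot'];T[:3,3]=s['position']
P=cloud(i,d,T@i['tool_from_camera'])
print(s['time'],s['position'],s['eef_rot'].round(3).tolist())
hsv=cv2.cvtColor(p,cv2.COLOR_BGR2HSV)
for lo,hi in((.006,.02),(.048,.06)):
    m=(P[...,2]>lo)&(P[...,2]<hi)&(hsv[...,1]<80)&(abs(P[...,0]-.457)<.07)&(abs(P[...,1]-.257)<.08)
    q=P[m];
    if len(q)>5: print(lo,len(q),cv2.minAreaRect((q[:,:2]*1000).astype(np.float32)))
E
```

```text
0.1 [ 6.74836047e-01 -1.87141315e-05  2.30643380e-01] [[0.0, 1.0, -0.001], [1.0, -0.0, 0.0], [0.0, -0.001, -1.0]]invalid input at $[0]: expected keys wx, wy, wz, x, y, z, hand
```

```bash
cat > w.py <<'E'
from h import *
import sys
def look(cx,cy,bands,r=.08):
    s=bot.observe();p,d=bot.camera("wrist");i=bot.camera_info("wrist")
    T=np.eye(4);T[:3,:3]=s['eef_rot'];T[:3,3]=s['position']
    P=cloud(i,d,T@i['tool_from_camera'])
    print(s['time'],s['position'].round(4),s['eef_rot'].round(3).tolist())
    hsv=cv2.cvtColor(p,cv2.COLOR_BGR2HSV)
    for lo,hi in bands:
        m=(d>0)&(P[...,2]>lo)&(P[...,2]<hi)&(hsv[...,1]<80)&(np.hypot(P[...,0]-cx,P[...,1]-cy)<r)
        q=P[m]
        if len(q)>5: print(lo,len(q),"med",np.median(q,0).round(3),"rect",cv2.minAreaRect((q[:,:2]*1000).astype(np.float32)))
    return p,P
E
python3 -m pendant '[{"wx":0,"wy":0,"wz":0,"y":-0.45,"x":0.535,"z":0.27,"hand":-1},{"wx":0,"wy":0,"wz":0,"y":-0.45,"x":0.535,"z":0.27,"hand":-1},{"wx":0,"wy":0,"wz":0,"y":-0.45,"x":0.535,"z":0.27,"hand":-1},{"wx":0,"wy":0,"wz":0,"y":-0.45,"x":0.535,"z":0.27,"hand":-1},{"wx":0,"wy":0,"wz":0,"y":-0.45,"x":0.535,"z":0.27,"hand":-1},{"wx":0,"wy":0,"wz":0,"y":-0.45,"x":0.535,"z":0.27,"hand":-1},{"wx":0,"wy":0,"wz":0,"y":-0.45,"x":0.535,"z":0.27,"hand":-1},{"wx":0,"wy":0,"wz":0,"y":-0.45,"x":0.535,"z":0.27,"hand":-1}]' 60
python3 -c "
from w import *
p,P=look(.457,.257,((.006,.02),(.048,.06)))
cv2.imwrite('pics/w1.png',p)"
```

```text
time: 1.15
position: [0.4579, 0.2576, 0.1011]
eef_rot: [[0.0, 1.0, -0.0], [1.0, -0.0, 0.0], [0.0, -0.0, -1.0]]
ft_force: [0.9, -0.3, 0.0]
finger_gap: 0.0854
grasp_force: 0.0
1.15 [0.4579 0.2576 0.1011] [[0.0, 1.0, -0.0], [1.0, -0.0, 0.0], [0.0, -0.0, -1.0]]
0.006 8508 med [0.457 0.266 0.011] rect ((456.7581787109375, 254.36834716796875), (89.03934478759766, 88.9015884399414), 86.83377075195312)
0.048 2521 med [0.456 0.256 0.054] rect ((456.4660339355469, 254.41647338867188), (35.10232162475586, 35.54351806640625), 14.498498916625977)
```

View pics/w1.png

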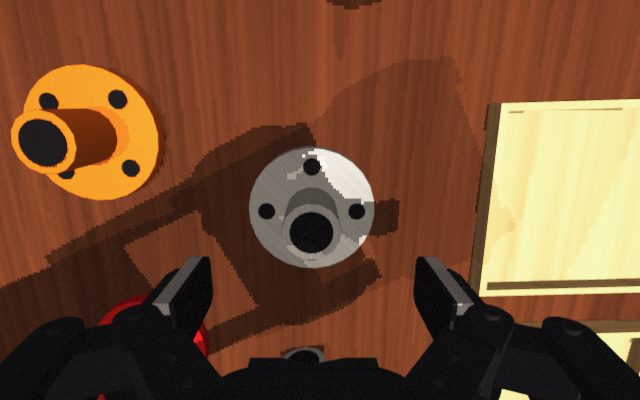

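The wrist view shows the grey flange at (312,208), between the fingers. It measures as an 89 mm disc and a 35 mm neck, which matches. Orange is well to the left. I'll descend and grip.

```bash
python3 -m pendant '[{"wx":0,"wy":0,"wz":0,"y":-0.02,"x":-0.05,"z":0.5,"hand":-1},{"wx":0,"wy":0,"wz":0,"y":0,"x":0,"z":0.5,"hand":-1},{"wx":0,"wy":0,"wz":0,"y":0,"x":0,"z":0.4,"hand":-1},{"wx":0,"wy":0,"wz":0,"y":0,"x":0,"z":0,"hand":1},{"wx":0,"wy":0,"wz":0,"y":0,"x":0,"z":0,"hand":1},{"wx":0,"wy":0,"wz":0,"y":0,"x":0,"z":0,"hand":1},{"wx":0,"wy":0,"wz":0,"y":0,"x":0,"z":0,"hand":1},{"wx":0,"wy":0,"wz":0,"y":0,"x":0,"z":0,"hand":1}]' 70
```

```text
time: 2.2
position: [0.4585, 0.2541, 0.0193]
eef_rot: [[0.0, 1.0, 0.002], [1.0, -0.0, 0.001], [0.001, 0.002, -1.0]]
ft_force: [-0.6, -0.6, 4.6]
finger_gap: 0.0344
grasp_force: 69.9
```

```bash
python3 -m pendant '[{"wx":0,"wy":0,"wz":0,"y":0,"x":0,"z":-0.4,"hand":1},{"wx":0,"wy":0,"wz":0,"y":0,"x":0,"z":-0.6,"hand":1},{"wx":0,"wy":0,"wz":0,"y":0.5,"x":0.01,"z":0,"hand":1},{"wx":0,"wy":0,"wz":0,"y":0.6,"x":0.01,"z":0,"hand":1},{"wx":0,"wy":0,"wz":0,"y":0.6,"x":0.01,"z":0,"hand":1},{"wx":0,"wy":0,"wz":0,"y":0.6,"x":0.01,"z":0,"hand":1},{"wx":0,"wy":0,"wz":0,"y":0.6,"x":0.02,"z":0,"hand":1},{"wx":0,"wy":0,"wz":0,"y":0.3,"x":0.01,"z":0,"hand":1}]'
python3 - <<'E'
from w import *
s=bot.observe();p,P=look(.65,.26,((.01,.02),),.01)
hsv=cv2.cvtColor(p,cv2.COLOR_BGR2HSV)
m=(hsv[...,0]>15)&(hsv[...,0]<35)&(hsv[...,2]>90)&(abs(P[...,2]-.016)<.004)&(P[...,0]<.73)&(P[...,1]>.17)
q=P[m];print(len(q),np.percentile(q,[1,99],axis=0).round(3))
cv2.imwrite('pics/w2.png',p)
E
```

```text
time: 3.2
position: [0.6513, 0.2578, 0.0778]
eef_rot: [[0.001, 1.0, 0.0], [1.0, -0.001, -0.0], [-0.0, 0.0, -1.0]]
ft_force: [-0.6, -0.1, -3.7]
finger_gap: 0.0346
grasp_force: 70.9
3.2 [0.6513 0.2578 0.0778] [[0.001, 1.0, 0.0], [1.0, -0.001, -0.0], [-0.0, 0.0, -1.0]]
5557 [[0.58  0.204 0.013]
 [0.721 0.331 0.017]]
```

View pics/w2.png

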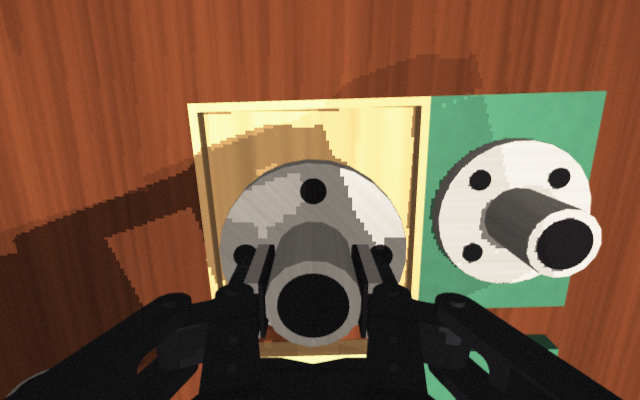

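The flange is held level, centred over its tray. I'll lower it and release.

```bash
python3 -m pendant '[{"wx":0,"wy":0,"wz":0,"y":0,"x":0,"z":0.45,"hand":1},{"wx":0,"wy":0,"wz":0,"y":0,"x":0,"z":0.3,"hand":1},{"wx":0,"wy":0,"wz":0,"y":0,"x":0,"z":0.1,"hand":1},{"wx":0,"wy":0,"wz":0,"y":0,"x":0,"z":0.04,"hand":1},{"wx":0,"wy":0,"wz":0,"y":0,"x":0,"z":0,"hand":1},{"wx":0,"wy":0,"wz":0,"y":0,"x":0,"z":0,"hand":1}]'
```

```text
time: 4.0
position: [0.6501, 0.2581, 0.0251]
eef_rot: [[-0.0, 1.0, 0.001], [1.0, 0.0, 0.0], [0.0, 0.001, -1.0]]
ft_force: [0.1, -0.9, -4.1]
finger_gap: 0.0343
grasp_force: 71.0
```

```bash
python3 -m pendant '[{"wx":0,"wy":0,"wz":0,"y":0,"x":0,"z":0.03,"hand":1},{"wx":0,"wy":0,"wz":0,"y":0,"x":0,"z":0,"hand":1},{"wx":0,"wy":0,"wz":0,"y":0,"x":0,"z":0,"hand":-1},{"wx":0,"wy":0,"wz":0,"y":0,"x":0,"z":0,"hand":-1},{"wx":0,"wy":0,"wz":0,"y":0,"x":0,"z":0,"hand":-1},{"wx":0,"wy":0,"wz":0,"y":0,"x":0,"z":-0.5,"hand":-1},{"wx":0,"wy":0,"wz":0,"y":0,"x":0,"z":-0.8,"hand":-1}]'
python3 -c "
from w import *
look(.65,.258,((.008,.02),(.053,.066)),.06)"
```

```text
time: 4.88
position: [0.649, 0.2577, 0.0996]
eef_rot: [[0.0, 1.0, -0.003], [1.0, -0.0, -0.001], [-0.001, -0.003, -1.0]]
ft_force: [0.7, 0.4, 0.6]
finger_gap: 0.0856
grasp_force: 0.0
4.875 [0.649  0.2577 0.0996] [[0.0, 1.0, -0.003], [1.0, -0.0, -0.001], [-0.001, -0.003, -1.0]]
0.008 8907 med [0.65  0.27  0.015] rect ((649.9573974609375, 258.1495361328125), (88.69242858886719, 89.05496978759766), 48.082027435302734)
0.053 2735 med [0.65  0.259 0.058] rect ((649.5905151367188, 258.3824157714844), (35.37761688232422, 35.33641815185547), 39.23129653930664)
```

```bash
python3 -m pendant '[{"wx":0,"wy":0,"wz":0,"y":-0.4,"x":-0.42,"z":0,"hand":-1},{"wx":0,"wy":0,"wz":0,"y":-0.4,"x":-0.42,"z":0,"hand":-1},{"wx":0,"wy":0,"wz":0,"y":-0.4,"x":-0.42,"z":0,"hand":-1},{"wx":0,"wy":0,"wz":0,"y":-0.4,"x":-0.43,"z":0,"hand":-1},{"wx":0,"wy":0,"wz":0,"y":-0.4,"x":-0.43,"z":0,"hand":-1},{"wx":0,"wy":0,"wz":0,"y":-0.4,"x":-0.43,"z":0,"hand":-1},{"wx":0,"wy":0,"wz":0,"y":-0.4,"x":-0.43,"z":0,"hand":-1},{"wx":0,"wy":0,"wz":-0.8,"y":-0.37,"x":-0.42,"z":0,"hand":-1}]'
python3 - <<'E'
from w import *
p,P=look(.472,.087,((.006,.04),(.03,.04)),.07)
hsv=cv2.cvtColor(p,cv2.COLOR_BGR2HSV)
# run ridge: points near each run end
m=(P[...,2]>.033)&(P[...,2]<.04)&(hsv[...,1]<80)
q=P[m];q=q[(abs(q[:,0]-.455)<.03)&(abs(q[:,1]-.085)<.06)]
for a in np.arange(.035,.14,.01):
    r=q[abs(q[:,1]-a)<.004]
    if len(r)>5: print(round(a,3),len(r),np.median(r,0).round(4))
cv2.imwrite('pics/w3.png',p)
E
```

```text
time: 5.92
position: [0.4588, 0.0533, 0.1005]
eef_rot: [[-0.122, 0.993, 0.001], [0.993, 0.122, 0.0], [-0.0, 0.001, -1.0]]
ft_force: [1.2, 0.2, 0.8]
finger_gap: 0.0854
grasp_force: 0.0
5.925 [0.4588 0.0533 0.1005] [[-0.122, 0.993, 0.001], [0.993, 0.122, 0.0], [-0.0, 0.001, -1.0]]
0.006 10665 med [0.461 0.09  0.033] rect ((471.1142578125, 86.21159362792969), (67.7527847290039, 91.88357543945312), 7.619009017944336)
0.03 8181 med [0.46  0.089 0.034] rect ((472.7467346191406, 86.49275970458984), (64.4300537109375, 91.91502380371094), 7.775623321533203)
0.035 16 [0.4545 0.0387 0.0342]
0.045 350 [0.4609 0.0449 0.0348]
0.055 291 [0.4592 0.055  0.0344]
0.065 302 [0.4583 0.065  0.0345]
0.075 333 [0.4573 0.0752 0.0344]
0.085 763 [0.4659 0.0852 0.0347]
0.095 602 [0.4597 0.0941 0.0342]
0.105 366 [0.4524 0.105  0.0345]
0.115 380 [0.4511 0.115  0.0344]
0.125 454 [0.4498 0.1251 0.035 ]
```

View pics/w3.png

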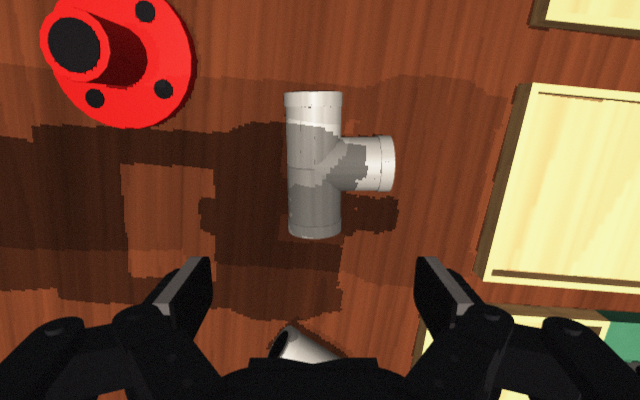

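The tee is seen from above with its run along columns 287–342. The grip point at (.459,.0535) on the near run end is confirmed. Next I'll descend and grip.

```bash
python3 -m pendant '[{"wx":0,"wy":0,"wz":0,"y":0,"x":0,"z":0.6,"hand":-1},{"wx":0,"wy":0,"wz":0,"y":0,"x":0,"z":0.6,"hand":-1},{"wx":0,"wy":0,"wz":0,"y":0,"x":0,"z":0.4,"hand":-1},{"wx":0,"wy":0,"wz":0,"y":0,"x":0,"z":0,"hand":1},{"wx":0,"wy":0,"wz":0,"y":0,"x":0,"z":0,"hand":1},{"wx":0,"wy":0,"wz":0,"y":0,"x":0,"z":0,"hand":1},{"wx":0,"wy":0,"wz":0,"y":0,"x":0,"z":0,"hand":1},{"wx":0,"wy":0,"wz":0,"y":0,"x":0,"z":0,"hand":1}]' 90
```

```text
time: 6.98
position: [0.4607, 0.0541, 0.0063]
eef_rot: [[-0.12, 0.993, 0.003], [0.993, 0.12, 0.0], [-0.0, 0.003, -1.0]]
ft_force: [-0.8, 0.9, 7.6]
finger_gap: 0.0335
grasp_force: 88.7
```

```bash
python3 -m pendant '[{"wx":0,"wy":0,"wz":0,"y":0,"x":0,"z":-0.4,"hand":1},{"wx":0,"wy":0,"wz":0.8,"y":0,"x":0,"z":-0.6,"hand":1},{"wx":0,"wy":0,"wz":0,"y":0.4,"x":0,"z":0,"hand":1},{"wx":0,"wy":0,"wz":0,"y":0.6,"x":0,"z":0,"hand":1},{"wx":0,"wy":0,"wz":0,"y":0.6,"x":0,"z":0,"hand":1},{"wx":0,"wy":0,"wz":0,"y":0.6,"x":-0.02,"z":0,"hand":1},{"wx":0,"wy":0,"wz":0,"y":0.55,"x":-0.02,"z":0,"hand":1},{"wx":0,"wy":0,"wz":0,"y":0.3,"x":0,"z":0,"hand":1}]'
python3 -c "
from w import *
p,P=look(.658,.085,((.05,.11),),.07)
hsv=cv2.cvtColor(p,cv2.COLOR_BGR2HSV)
m=(hsv[...,0]>15)&(hsv[...,0]<35)&(hsv[...,2]>90)&(abs(P[...,2]-.016)<.004)&(P[...,0]<.74)&(P[...,1]>0)&(P[...,1]<.17)
q=P[m];print(len(q),np.percentile(q,[1,99],axis=0).round(3))
q=P[(P[...,2]>.08)&(P[...,2]<.115)&(hsv[...,1]<80)&(P[...,0]>.62)&(P[...,0]<.69)&(P[...,1]>.07)];print([np.median(q[abs(q[:,1]-a)<.006],0).round(3) for a in (.08,.1,.12)])
cv2.imwrite('pics/w4.png',p)"
```

```text
time: 7.98
position: [0.644, 0.0515, 0.0648]
eef_rot: [[0.0, 1.0, 0.0], [1.0, -0.0, -0.0], [-0.0, 0.0, -1.0]]
ft_force: [-1.0, -0.0, -3.6]
finger_gap: 0.0335
grasp_force: 90.2
7.975 [0.644  0.0515 0.0648] [[0.0, 1.0, 0.0], [1.0, -0.0, -0.0], [-0.0, 0.0, -1.0]]
0.05 34044 med [0.649 0.085 0.092] rect ((653.6611328125, 78.80205535888672), (96.90436553955078, 81.7369613647461), 73.74610137939453)
7859 [[0.587 0.017 0.012]
 [0.729 0.156 0.017]]
[array([0.658, 0.08 , 0.093]), array([0.652, 0.098, 0.089]), array([0.643, 0.12 , 0.092])]
```

View pics/w4.png

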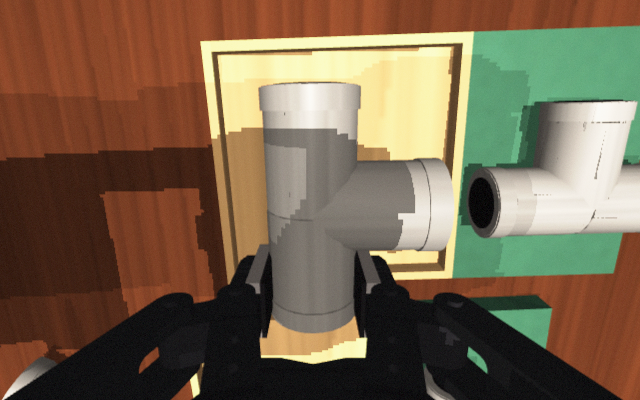

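The tee is held level inside the tray outline. I'll lower it, then open only partway to stay clear of the rim.

```bash
python3 -m pendant '[{"wx":0,"wy":0,"wz":0,"y":0,"x":0,"z":0.45,"hand":1},{"wx":0,"wy":0,"wz":0,"y":0,"x":0,"z":0.3,"hand":1},{"wx":0,"wy":0,"wz":0,"y":0,"x":0,"z":0.1,"hand":1},{"wx":0,"wy":0,"wz":0,"y":0,"x":0,"z":0.06,"hand":1},{"wx":0,"wy":0,"wz":0,"y":0,"x":0,"z":0,"hand":1},{"wx":0,"wy":0,"wz":0,"y":0,"x":0,"z":0,"hand":1}]'
```

```text
time: 8.78
position: [0.643, 0.0516, 0.0106]
eef_rot: [[0.0, 1.0, 0.001], [1.0, -0.0, 0.0], [0.0, 0.001, -1.0]]
ft_force: [-0.2, -1.1, -3.3]
finger_gap: 0.0334
grasp_force: 90.3
```

```bash
python3 -m pendant '[{"wx":0,"wy":0,"wz":0,"y":0,"x":0,"z":0.01,"hand":1},{"wx":0,"wy":0,"wz":0,"y":0,"x":0,"z":0,"hand":-0.25},{"wx":0,"wy":0,"wz":0,"y":0,"x":0,"z":0,"hand":-0.25},{"wx":0,"wy":0,"wz":0,"y":0,"x":0,"z":0,"hand":-0.25},{"wx":0,"wy":0,"wz":0,"y":0,"x":0,"z":-0.4,"hand":-0.25},{"wx":0,"wy":0,"wz":0,"y":0,"x":0,"z":-0.6,"hand":-0.25},{"wx":0,"wy":0,"wz":0,"y":0,"x":0,"z":-0.6,"hand":-0.6}]'
python3 -c "
from w import *
look(.658,.083,((.02,.045),(.036,.045)),.07)"
```

```text
time: 9.65
position: [0.6425, 0.0516, 0.1062]
eef_rot: [[-0.0, 1.0, -0.0], [1.0, 0.0, 0.0], [0.0, -0.0, -1.0]]
ft_force: [0.1, 0.6, 0.3]
finger_gap: 0.0679
grasp_force: 0.0
9.65 [0.6425 0.0516 0.1062] [[-0.0, 1.0, -0.0], [1.0, 0.0, 0.0], [0.0, -0.0, -1.0]]
0.02 10396 med [0.648 0.086 0.037] rect ((658.1026611328125, 82.28787231445312), (67.66038513183594, 91.72245788574219), 1.094786286354065)
0.036 6646 med [0.646 0.084 0.038] rect ((660.8359985351562, 82.40826416015625), (62.184051513671875, 91.610107421875), 1.1313003301620483)
```

```bash
python3 -m pendant '[{"wx":0,"wy":0,"wz":0,"y":-0.47,"x":-0.48,"z":0,"hand":-1},{"wx":0,"wy":0,"wz":0,"y":-0.47,"x":-0.48,"z":0,"hand":-1},{"wx":0,"wy":0,"wz":0,"y":-0.47,"x":-0.48,"z":0,"hand":-1},{"wx":0,"wy":0,"wz":0,"y":-0.47,"x":-0.48,"z":0,"hand":-1},{"wx":0,"wy":0,"wz":0,"y":-0.47,"x":-0.48,"z":0,"hand":-1},{"wx":0,"wy":0,"wz":0,"y":-0.47,"x":-0.48,"z":0,"hand":-1},{"wx":0,"wy":0,"wz":0,"y":0,"x":0,"z":0,"hand":-1}]'
python3 - <<'E'
from w import *
p,P=look(.468,-.093,((.006,.04),(.033,.04)),.07)
hsv=cv2.cvtColor(p,cv2.COLOR_BGR2HSV)
m=(P[...,2]>.031)&(P[...,2]<.04)&(hsv[...,1]<80)&(np.hypot(P[...,0]-.468,P[...,1]+.093)<.07)
q=P[m][:,:2]
A=np.array([-.485,-.875]);c=np.array([.491,-.09])
for it in range(3):
    B=np.array([A[1],-A[0]])
    r=q-c;a=r@A;b=r@B
    la=q[(a>22)|((a>.022)&(abs(b)<.016))];lb=q[(b>.022)&(abs(a)<.016)]
    va=cv2.fitLine((la*1000).astype(np.float32),cv2.DIST_HUBER,0,.01,.01).ravel();vb=cv2.fitLine((lb*1000).astype(np.float32),cv2.DIST_HUBER,0,.01,.01).ravel()
    da=va[:2]*np.sign(va[:2]@A);db=vb[:2]*np.sign(vb[:2]@B)
    t=np.linalg.solve(np.c_[da,-db],vb[2:]-va[2:]);c=(va[2:]+t[0]*da)/1000
    A=da+np.array([-db[1],db[0]]);A/=np.linalg.norm(A)
    print("corner",c.round(4),"A",da.round(3),"B",db.round(3),len(la),len(lb),"A ends",((la-c)@A).max().round(4),((lb-c)@np.array([A[1],-A[0]])).max().round(4))
print("grip",c+.036*A,"yaw of A",np.degrees(np.arctan2(A[0],A[1])))
cv2.imwrite('pics/w5.png',p)
E
```

```text
time: 10.58
position: [0.4723, -0.1225, 0.1054]
eef_rot: [[0.002, 1.0, 0.001], [1.0, -0.002, -0.0], [-0.0, 0.001, -1.0]]
ft_force: [0.5, -0.4, 0.5]
finger_gap: 0.0856
grasp_force: 0.0
10.575 [ 0.4723 -0.1225  0.1054] [[0.002, 1.0, 0.001], [1.0, -0.002, -0.0], [-0.0, 0.001, -1.0]]
0.006 8317 med [ 0.472 -0.086  0.033] rect ((467.3192138671875, -93.67637634277344), (69.70303344726562, 70.29472351074219), 60.079219818115234)
0.033 4178 med [ 0.473 -0.086  0.035] rect ((462.4908752441406, -95.04704284667969), (62.195465087890625, 63.379974365234375), 59.53142547607422)
corner [ 0.4835 -0.083 ] A [-0.321 -0.947] B [-0.867  0.498] 1400 1939 A ends 0.0535 0.0441
corner [ 0.4652 -0.1285] A [-0.544 -0.839] B [-0.167  0.986] 1530 1346 A ends 0.0077 0.0714Traceback (most recent call last):
  File "<stdin>", line 11, in <module>
cv2.error: OpenCV(4.12.0) /io/opencv/modules/imgproc/src/linefit.cpp:50: error: (-215:Assertion failed) count > 0 in function 'fitLine2D_wods'
```

My leg fit had a bug, but the outline rectangle is an exact 70 x 70 mm at 30°, centred at (.4673,−.0937). The grip point is therefore (.4725,−.119). I'll turn and descend.

```bash
python3 -m pendant '[{"wx":0,"wy":0,"wz":0.87,"y":0,"x":0.06,"z":0,"hand":-1},{"wx":0,"wy":0,"wz":0.87,"y":0,"x":0,"z":0,"hand":-1},{"wx":0,"wy":0,"wz":0.87,"y":0,"x":0,"z":0,"hand":-1},{"wx":0,"wy":0,"wz":0.87,"y":0,"x":0,"z":0.1,"hand":-1},{"wx":0,"wy":0,"wz":0,"y":0,"x":0,"z":0.4,"hand":-1},{"wx":0,"wy":0,"wz":0,"y":0,"x":0,"z":0,"hand":-1}]'
python3 - <<'E'
from w import *
p,P=look(.468,-.093,((.006,.04),),.07)
cv2.imwrite('pics/w5.png',p)
E
```

```text
time: 11.38
position: [0.4731, -0.1168, 0.0738]
eef_rot: [[0.498, 0.867, -0.003], [0.867, -0.498, 0.001], [-0.0, -0.003, -1.0]]
ft_force: [-0.2, 0.2, -0.3]
finger_gap: 0.0852
grasp_force: 0.0
11.375 [ 0.4731 -0.1168  0.0738] [[0.498, 0.867, -0.003], [0.867, -0.498, 0.001], [-0.0, -0.003, -1.0]]
0.006 10945 med [ 0.475 -0.086  0.033] rect ((467.59417724609375, -93.80976867675781), (71.4140853881836, 69.1912841796875), 61.638301849365234)
```

View pics/w5.png

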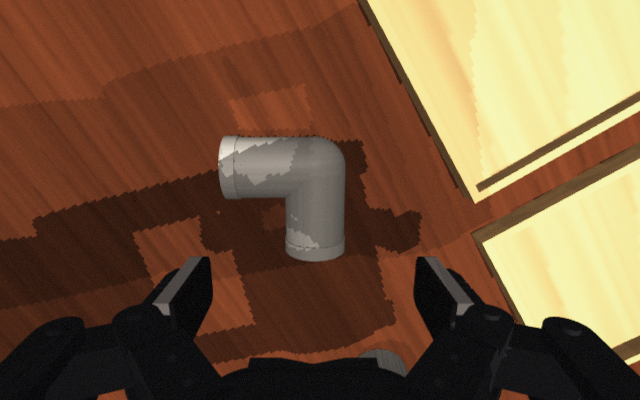

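The gripped leg is upright at column 315, centred between the fingers. I'll descend and grip.

```bash
python3 -m pendant '[{"wx":0,"wy":0,"wz":0,"y":0,"x":-0.035,"z":0.5,"hand":-1},{"wx":0,"wy":0,"wz":0,"y":0,"x":0,"z":0.64,"hand":-1},{"wx":0,"wy":0,"wz":0,"y":0,"x":0,"z":0,"hand":1},{"wx":0,"wy":0,"wz":0,"y":0,"x":0,"z":0,"hand":1},{"wx":0,"wy":0,"wz":0,"y":0,"x":0,"z":0,"hand":1},{"wx":0,"wy":0,"wz":0,"y":0,"x":0,"z":0,"hand":1},{"wx":0,"wy":0,"wz":0,"y":0,"x":0,"z":0,"hand":1}]' 90
```

```text
time: 12.3
position: [0.4737, -0.1197, 0.0094]
eef_rot: [[0.499, 0.867, 0.003], [0.867, -0.499, -0.001], [0.001, 0.003, -1.0]]
ft_force: [-1.0, 0.6, 9.3]
finger_gap: 0.033
grasp_force: 88.7
```

```bash
python3 -m pendant '[{"wx":0,"wy":0,"wz":0,"y":0,"x":0,"z":-0.4,"hand":1},{"wx":0,"wy":0,"wz":-0.87,"y":0,"x":0,"z":-0.5,"hand":1},{"wx":0,"wy":0,"wz":-0.87,"y":0,"x":0,"z":-0.1,"hand":1},{"wx":0,"wy":0,"wz":-0.87,"y":0,"x":0,"z":0,"hand":1},{"wx":0,"wy":0,"wz":-0.87,"y":0,"x":0,"z":0,"hand":1},{"wx":0,"wy":0,"wz":0,"y":0.6,"x":0.07,"z":0,"hand":1},{"wx":0,"wy":0,"wz":0,"y":0.8,"x":0.07,"z":0,"hand":1},{"wx":0,"wy":0,"wz":0,"y":0.8,"x":0.07,"z":0,"hand":1}]'
python3 -m pendant '[{"wx":0,"wy":0,"wz":0,"y":0.6,"x":0.07,"z":0,"hand":1},{"wx":0,"wy":0,"wz":0,"y":0.12,"x":0,"z":0,"hand":1},{"wx":0,"wy":0,"wz":0,"y":0,"x":0,"z":0,"hand":1}]'
python3 -c "
from w import *
p,P=look(.631,-.084,((.03,.15),),.06)
hsv=cv2.cvtColor(p,cv2.COLOR_BGR2HSV)
m=(hsv[...,0]>15)&(hsv[...,0]<35)&(hsv[...,2]>90)&(abs(P[...,2]-.016)<.004)&(P[...,0]<.71)&(P[...,1]>-.16)&(P[...,1]<0)
q=P[m];print(len(q),np.percentile(q,[1,99],axis=0).round(3))
cv2.imwrite('pics/w6.png',p)"
```

```text
time: 13.3
position: [0.6062, -0.1067, 0.0683]
eef_rot: [[0.0, 1.0, 0.002], [1.0, -0.0, -0.0], [-0.0, 0.002, -1.0]]
ft_force: [-0.1, -1.0, -1.6]
finger_gap: 0.0332
grasp_force: 90.4
time: 13.68
position: [0.6475, -0.1026, 0.0673]
eef_rot: [[-0.0, 1.0, -0.0], [1.0, 0.0, -0.0], [-0.0, -0.0, -1.0]]
ft_force: [-0.6, -0.8, -2.1]
finger_gap: 0.033
grasp_force: 90.5
13.675 [ 0.6475 -0.1026  0.0673] [[-0.0, 1.0, -0.0], [1.0, 0.0, -0.0], [-0.0, -0.0, -1.0]]
0.03 49615 med [ 0.633 -0.09   0.095] rect ((638.1028442382812, -83.4307861328125), (70.24415588378906, 105.23786926269531), 89.65699768066406)
6436 [[ 0.559 -0.152  0.013]
 [ 0.702 -0.011  0.017]]
```

View pics/w6.png

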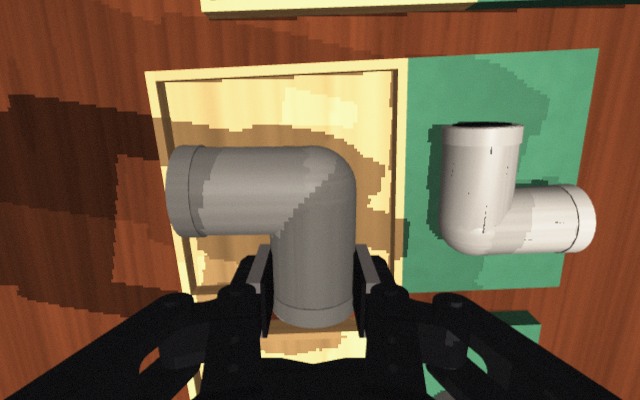

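The elbow is held level inside its tray outline. I'll lower it.

```bash
python3 -m pendant '[{"wx":0,"wy":0,"wz":0,"y":0,"x":0,"z":0.45,"hand":1},{"wx":0,"wy":0,"wz":0,"y":0,"x":0,"z":0.3,"hand":1},{"wx":0,"wy":0,"wz":0,"y":0,"x":0,"z":0.1,"hand":1},{"wx":0,"wy":0,"wz":0,"y":0,"x":0,"z":0.04,"hand":1},{"wx":0,"wy":0,"wz":0,"y":0,"x":0,"z":0,"hand":1},{"wx":0,"wy":0,"wz":0,"y":0,"x":0,"z":0,"hand":1}]'
```

```text
time: 14.48
position: [0.6479, -0.1027, 0.0142]
eef_rot: [[0.0, 1.0, 0.001], [1.0, -0.0, -0.0], [-0.0, 0.001, -1.0]]
ft_force: [0.3, 0.6, -2.1]
finger_gap: 0.033
grasp_force: 90.5
```

```bash
python3 -c "
from w import *
look(.631,-.084,((.03,.05),(.034,.048)),.05)"
```

```text
14.475 [ 0.6479 -0.1027  0.0142] [[0.0, 1.0, 0.001], [1.0, -0.0, -0.0], [-0.0, 0.001, -1.0]]
0.03 23179 med [ 0.638 -0.073  0.038] rect ((636.4498291015625, -83.82974243164062), (82.1813735961914, 68.6963882446289), 0.3239593207836151)
0.034 19190 med [ 0.639 -0.073  0.038] rect ((636.4108276367188, -85.13024139404297), (65.81377410888672, 82.53478240966797), 89.64401245117188)
```

```bash
python3 -m pendant '[{"wx":0,"wy":0,"wz":0,"y":0,"x":0,"z":0.03,"hand":1},{"wx":0,"wy":0,"wz":0,"y":0,"x":0,"z":0,"hand":1},{"wx":0,"wy":0,"wz":0,"y":0,"x":0,"z":0,"hand":-0.25},{"wx":0,"wy":0,"wz":0,"y":0,"x":0,"z":0,"hand":-0.25},{"wx":0,"wy":0,"wz":0,"y":0,"x":0,"z":0,"hand":-0.25},{"wx":0,"wy":0,"wz":0,"y":0,"x":0,"z":-0.4,"hand":-0.25},{"wx":0,"wy":0,"wz":0,"y":0,"x":0,"z":-0.6,"hand":-0.25},{"wx":0,"wy":0,"wz":0,"y":0,"x":0,"z":-0.8,"hand":-0.6}]'
python3 -c "
from w import *
look(.631,-.084,((.02,.05),(.037,.045)),.06)"
```

```text
time: 15.52
position: [0.647, -0.1025, 0.1198]
eef_rot: [[0.0, 1.0, -0.002], [1.0, -0.0, 0.0], [0.0, -0.002, -1.0]]
ft_force: [-0.0, -0.2, 0.4]
finger_gap: 0.0683
grasp_force: 0.0
15.525 [ 0.647  -0.1025  0.1198] [[0.0, 1.0, -0.002], [1.0, -0.0, 0.0], [0.0, -0.002, -1.0]]
0.02 7526 med [ 0.638 -0.073  0.037] rect ((630.7333374023438, -83.22416687011719), (69.87966918945312, 69.72105407714844), 0.8044572472572327)
0.037 3722 med [ 0.641 -0.072  0.039] rect ((627.476318359375, -86.65507507324219), (63.43552017211914, 62.572811126708984), 0.5296196341514587)
```

```bash
python3 -m pendant '[{"wx":0,"wy":0,"wz":0,"y":-0.54,"x":-0.41,"z":0,"hand":-1},{"wx":0,"wy":0,"wz":0,"y":-0.54,"x":-0.41,"z":0,"hand":-1},{"wx":0,"wy":0,"wz":0,"y":-0.54,"x":-0.41,"z":0,"hand":-1},{"wx":0,"wy":0,"wz":0,"y":-0.54,"x":-0.41,"z":0,"hand":-1},{"wx":0,"wy":0,"wz":0,"y":-0.54,"x":-0.41,"z":0,"hand":-1},{"wx":0,"wy":0,"wz":0,"y":-0.54,"x":-0.41,"z":0,"hand":-1},{"wx":0,"wy":0,"wz":0,"y":0,"x":0,"z":0,"hand":-1}]'
python3 -c "
from w import *
look(.452,-.25,((.05,.06),(.008,.06)),.05)"
```

```text
time: 16.45
position: [0.4517, -0.2514, 0.1198]
eef_rot: [[0.002, 1.0, 0.0], [1.0, -0.002, -0.001], [-0.001, 0.0, -1.0]]
ft_force: [0.7, 1.0, -0.3]
finger_gap: 0.0853
grasp_force: 0.0
16.45 [ 0.4517 -0.2514  0.1198] [[0.002, 1.0, 0.0], [1.0, -0.002, -0.001], [-0.001, 0.0, -1.0]]
0.05 3086 med [ 0.451 -0.251  0.055] rect ((451.6585388183594, -252.36378479003906), (42.896419525146484, 42.938323974609375), 78.1365737915039)
0.008 3761 med [ 0.451 -0.247  0.054] rect ((451.69342041015625, -251.8145294189453), (43.86628723144531, 43.68186569213867), 26.668094635009766)
```

The coupling top is at z .055 with a 43 mm diameter, directly under the tool. I'll grip above the bead.

```bash
python3 -m pendant '[{"wx":0,"wy":0,"wz":0,"y":0,"x":0,"z":0.7,"hand":-1},{"wx":0,"wy":0,"wz":0,"y":0,"x":0,"z":0.6,"hand":-1},{"wx":0,"wy":0,"wz":0,"y":0,"x":0,"z":0.35,"hand":-1},{"wx":0,"wy":0,"wz":0,"y":0,"x":0,"z":0,"hand":1},{"wx":0,"wy":0,"wz":0,"y":0,"x":0,"z":0,"hand":1},{"wx":0,"wy":0,"wz":0,"y":0,"x":0,"z":0,"hand":1},{"wx":0,"wy":0,"wz":0,"y":0,"x":0,"z":0,"hand":1},{"wx":0,"wy":0,"wz":0,"y":0,"x":0,"z":0,"hand":1}]' 70
```

```text
time: 17.5
position: [0.4541, -0.2505, 0.0223]
eef_rot: [[-0.0, 1.0, 0.002], [1.0, 0.0, -0.001], [-0.001, 0.002, -1.0]]
ft_force: [0.1, 1.6, 6.6]
finger_gap: 0.0424
grasp_force: 71.0
```

```bash
python3 -m pendant '[{"wx":0,"wy":0,"wz":0,"y":0,"x":0,"z":-0.4,"hand":1},{"wx":0,"wy":0,"wz":0,"y":0,"x":0,"z":-0.6,"hand":1},{"wx":0,"wy":0,"wz":0,"y":0.4,"x":0,"z":0,"hand":1},{"wx":0,"wy":0,"wz":0,"y":0.6,"x":0,"z":0,"hand":1},{"wx":0,"wy":0,"wz":0,"y":0.7,"x":0,"z":0,"hand":1},{"wx":0,"wy":0,"wz":0,"y":0.6,"x":0,"z":0,"hand":1},{"wx":0,"wy":0,"wz":0,"y":0.5,"x":0,"z":0,"hand":1},{"wx":0,"wy":0,"wz":0,"y":0.18,"x":0,"z":0,"hand":1}]'
python3 -c "
from w import *
p,P=look(.630,-.25,((.05,.13),),.04)
hsv=cv2.cvtColor(p,cv2.COLOR_BGR2HSV)
m=(hsv[...,0]>15)&(hsv[...,0]<35)&(hsv[...,2]>90)&(abs(P[...,2]-.016)<.004)&(P[...,0]<.71)&(P[...,1]>-.33)&(P[...,1]<-.17)
q=P[m];print(len(q),np.percentile(q,[1,99],axis=0).round(3))
cv2.imwrite('pics/w7.png',p)"
```

```text
time: 18.5
position: [0.6331, -0.2501, 0.0808]
eef_rot: [[-0.001, 1.0, 0.0], [1.0, 0.001, -0.0], [-0.0, 0.0, -1.0]]
ft_force: [-0.5, 1.1, -1.6]
finger_gap: 0.0423
grasp_force: 71.6
18.5 [ 0.6331 -0.2501  0.0808] [[-0.001, 1.0, 0.0], [1.0, 0.001, -0.0], [-0.0, 0.0, -1.0]]
0.05 17022 med [ 0.633 -0.242  0.113] rect ((630.24169921875, -242.72158813476562), (55.28874206542969, 60.85767364501953), 50.407569885253906)
5210 [[ 0.559 -0.297  0.013]
 [ 0.702 -0.178  0.017]]
```

View pics/w7.png

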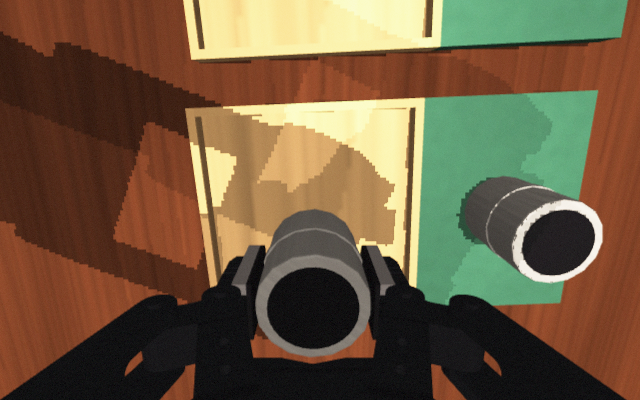

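The coupling is upright over its tray. I'll lower it.

```bash
python3 -m pendant '[{"wx":0,"wy":0,"wz":0,"y":0,"x":0,"z":0.45,"hand":1},{"wx":0,"wy":0,"wz":0,"y":0,"x":0,"z":0.3,"hand":1},{"wx":0,"wy":0,"wz":0,"y":0,"x":0,"z":0.1,"hand":1},{"wx":0,"wy":0,"wz":0,"y":0,"x":0,"z":0.04,"hand":1},{"wx":0,"wy":0,"wz":0,"y":0,"x":0,"z":0.015,"hand":1},{"wx":0,"wy":0,"wz":0,"y":0,"x":0,"z":0,"hand":1},{"wx":0,"wy":0,"wz":0,"y":0,"x":0,"z":0,"hand":1}]'
```

```text
time: 19.42
position: [0.6321, -0.2503, 0.0269]
eef_rot: [[0.0, 1.0, 0.001], [1.0, -0.0, -0.0], [-0.0, 0.001, -1.0]]
ft_force: [-0.1, -0.6, -1.3]
finger_gap: 0.0422
grasp_force: 71.6
```

```bash
python3 -m pendant '[{"wx":0,"wy":0,"wz":0,"y":0,"x":0,"z":0.018,"hand":1},{"wx":0,"wy":0,"wz":0,"y":0,"x":0,"z":0,"hand":1},{"wx":0,"wy":0,"wz":0,"y":0,"x":0,"z":0,"hand":-0.5},{"wx":0,"wy":0,"wz":0,"y":0,"x":0,"z":0,"hand":-0.5},{"wx":0,"wy":0,"wz":0,"y":0,"x":0,"z":0,"hand":-0.5},{"wx":0,"wy":0,"wz":0,"y":0,"x":0,"z":-0.4,"hand":-0.5},{"wx":0,"wy":0,"wz":0,"y":0,"x":0,"z":-0.8,"hand":-0.5},{"wx":0,"wy":0,"wz":0,"y":0,"x":0,"z":-0.8,"hand":-0.5}]'
python3 -m pendant '[{"wx":0,"wy":0,"wz":0,"y":0,"x":0,"z":-0.8,"hand":-0.5},{"wx":0,"wy":0,"wz":0,"y":0,"x":0,"z":-0.8,"hand":-0.5},{"wx":0,"wy":0,"wz":0,"y":0,"x":0,"z":0,"hand":-0.5}]'
python3 -c "
from w import *
look(.631,-.25,((.05,.065),),.05)
p,d=bot.camera('side');cv2.imwrite('pics/side9.png',p)"
```

```text
time: 20.42
position: [0.6317, -0.2501, 0.1464]
eef_rot: [[0.0, 1.0, -0.001], [1.0, -0.0, 0.0], [0.0, -0.001, -1.0]]
ft_force: [0.6, -1.1, -0.1]
finger_gap: 0.0642
grasp_force: 0.0
time: 20.8
position: [0.6329, -0.2507, 0.2461]
eef_rot: [[0.0, 1.0, 0.006], [1.0, 0.0, -0.003], [-0.003, 0.006, -1.0]]
ft_force: [1.1, -0.3, -0.3]
finger_gap: 0.0645
grasp_force: 0.0
20.8 [ 0.6329 -0.2507  0.2461] [[0.0, 1.0, 0.006], [1.0, 0.0, -0.003], [-0.003, 0.006, -1.0]]
0.05 1445 med [ 0.631 -0.251  0.058] rect ((631.8786010742188, -252.46966552734375), (42.30712890625, 43.0477409362793), 8.74129867553711)
```

View pics/side9.png

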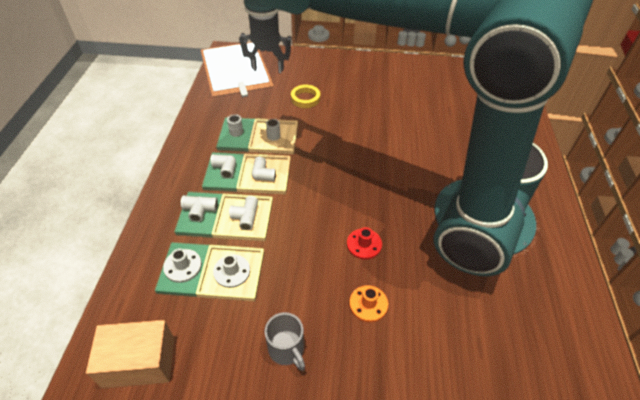

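All four fittings lie in their trays: coupling (273,129), elbow (263,170), tee (244,212) and flange (231,268). The mug (285,338) and tape (305,95) haven't moved, so I'm handing in.

```bash
python3 -c "
from station import bot
print(bot.close_job())"
```

```text
the job is handed in; nothing more can be done
None
```

All four fittings were placed flat and centred in the trays matching their samples, the mug and tape were left where they were, and I handed the job in at about 21 s; the hand-in returned no verdict.

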